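# Fold out the stand's hook arm and hang the caddy on it

## Task

Swing the folded hook arm of the stand all the way out until it meets its stop, pushing it gently. Then hang the little steel caddy on it by its handle: lower it softly until you feel the arm carry it (no drop), slide it back along the arm until the handle strap is against the raised shoulder, and let go so that it hangs straight and still. Do not bang, force or clamp the stand, and leave the other things where they are.

Things in the scene. Friction and masses are not known exactly. Their poses are not given: they have to be found in the camera images.
- stand: Fixed stand: wooden foot 18 mm high (x -45 to 85, y -75 to 75 mm), steel post 30 x 36 mm, top at 201 mm, dark clamp 42 x 48 mm round it carrying the steel hook arm. Origin: on the worktop under the post's axis; z up; -x is its front, toward the robot within 0.3 rad. Takes at most 30 N from the gripper (pushing or squeezing) and 14 N from the caddy.
- hook (a joint): Arm angle, rad. 0: folded along the stand's -y across the clamp, last 60 mm past its side, free to be pushed from behind (+x side). 1.571: out on its stop, along -x. At angle a it points along (-sin a, -cos a). Starts at 0 to 0.4; moves at 1.4 N pushed 70 mm from the pivot; stays where left. The clamp sets the arm's flat upper face 154 to 184 mm above the worktop: NOT measured, feel for it.
- pivot (a point): Point on the worktop plane straight under the upright pivot of the hook arm (32 mm in front of the post's axis, 12 mm to the stand's +y); axes as the stand's. From the pivot axis the arm is 96 mm long, 14 mm wide (centred on the axis), 8 mm thick. On its flat upper face: a raised shoulder 8 mm high, 26 to 34 mm from the pivot, and an end lip 12 mm high, 88 to 96 mm from it.
- home (a point): Point on the worktop plane straight under where the middle of the strap must hang with the arm fully out: 41 mm in front of the pivot, strap (square across the arm) touching the shoulder; axes as the stand's.
- caddy: Loose open steel caddy, 0.11 to 0.22 kg: tray 50 (x) x 56 (y) x 40 mm, fixed upright handle of strap 14 mm wide in x, 4 mm thick: uprights at y = +-29.5 mm, cross strap at z = 105 to 109 mm. Opening under it: 55 mm wide (y), z = 40 to 105 mm, open along x. On top a dark wooden grip stub 14 (x) x 16 (y) mm, z = 108 to 144 mm. Origin: centre of its underside, z up. Same turned half round.
- eye (a point): Point on the caddy: middle of the underside of the cross strap, which rests on the hook arm; axes as the caddy's.
- mug: Bystander: white mug with handle, 80 x 113 x 91 mm; origin under its middle.
- jar: Bystander: spice jar with dark lid, 41 mm across, 105 mm high; origin under its middle.
- dropper: Bystander: brown dropper bottle, 33 mm across, 102 mm high; origin under its middle.
- glass: Bystander: clear tumbler, 80 mm across, 88 mm high; origin under its middle.
- teaspoon: Bystander: metal teaspoon lying flat, 130 x 26 x 11 mm; origin under its middle.
- descaler: Bystander: upright cardboard box, 39 x 85 x 125 mm; origin under its middle.
Things that resemble listed ones, but are neither listed nor needed, are in the scene too. Of the things like the stand, leave any that is green; of the rest the larger one is meant.

How it is judged (in metres and radians):
On the way, in this order (a step that is already met when the one before it is completed fails the run):
1. the hook arm is folded out to its stop, before the caddy is hung (value of joint hook above 1.45 rad and contact force between caddy and stand below 0.3 N), for 0.2 s.
2. the folded-out arm takes weight of the caddy while the gripper still holds it (set down, not dropped) (value of joint hook above 1.45 rad and contact force between caddy and stand above 0.5 N and contact force between the fingers and caddy above 3 N and height (world z) of caddy above 0.038 m), for 0.2 s.
3. let go, the caddy hangs on the arm by its strap, home against the shoulder (value of joint hook above 1.45 rad and x of eye in the frame of stand between -0.0763 and -0.0697 m and y of eye in the frame of stand between 0 and 0.024 m and height (world z) of caddy between 0.038 and 0.088 m and angle between caddy's own z axis and vertical below 0.15 rad and contact force between caddy and stand above 0.5 N and contact force between the fingers and caddy below 0.05 N), for 0.2 s.
At the end, for the whole second after the job is handed in: Arm out (over 1.45 rad); caddy hangs on it by its strap, clear of the worktop, strap middle within 3 mm of home along the stand's x and 12 mm across, upright within 0.15 rad, still (under 0.03 m/s, 0.3 rad/s), let go (value of joint hook above 1.45 rad and x of eye in the frame of stand between -0.0763 and -0.0697 m and y of eye in the frame of stand between 0 and 0.024 m and height (world z) of caddy between 0.038 and 0.088 m and angle between caddy's own z axis and vertical below 0.15 rad and contact force between caddy and stand above 0.5 N and linear speed of caddy below 0.03 m/s and angular speed of caddy below 0.3 rad/s); the robot touches nothing.
It fails at once if the caddy is pressed or dropped on the stand with more than 14 N (contact force between caddy and stand above 14 N).
It fails at once if the caddy drops (falls freely faster than 0.2 m/s, as from over 2 mm) instead of being set down (contact force between the fingers and caddy below 0.05 N and height (world z) of caddy above 0.03 m and linear speed of caddy above 0.2 m/s).
It fails at once if the gripper or arm pushes or squeezes the stand with more than 30 N (contact force between any of the arm, the fingers and stand above 30 N).
It fails at once if a bystander is moved by more than 30 mm (distance of any of mug, jar, dropper, glass, teaspoon, descaler from where it was at the start of the episode above 0.03 m).
It also fails if it takes over 69 s, if anything falls off the work surface, if the arm or the gripper's body presses on something with over 40 N, if the wrist force passes 120 N, or if a joint passes its speed limit or range.

## Robot

A 6-joint arm with a two-finger parallel gripper is mounted at the origin on a cart in front of the work surface, level with it; the furniture and walls round the work are solid. World frame = base frame: x ahead of the robot, y to its left, z up, the work surface at z = 0. Lengths are in mm, angles in rad, forces in N, time in s.
With the tool pointing down it reaches from about 300 to 850 mm from the base axis. Payload 5.4 kg.
Tool frame: the origin (TCP) lies at the very end of the fingers, on their centre line; the grasp point (between the pads) lies 19 mm behind it; z points along the fingers, y is the line along which they close (so a half turn about z gives the same grasp; the last joint's range is limited). The gripper opens to 85 mm and grips with 20 to 120 N. Pads are 22 mm wide; open, the fingers measure 114 mm over their backs; the gripper's body (76 mm by 85 mm) begins 54 mm behind the grasp point. The pads swing forward as they close: fully open they stand 13 mm farther back than shut.
Start: joints at [1.063, 0.158, 1.597, -0, 1.386, -0.21], TCP at [168.725, 549.671, 194.299] pointing down, gripper open.
Joint ranges: [-2.91, 2.91], [-0.94, 2.29], [0.18, 2.7], [-1.29, 4.43], [0.17, 2.64], [-3, 3]. Speed limits (rad/s): [2.57, 2.57, 3.14, 3.14, 3.14, 3.14].

## Interface

Orientations are given as [roll, pitch, yaw] about the fixed x, y, z axes, in that order (R = Rz(yaw) Ry(pitch) Rx(roll)).
In Python, from bench import r gives the robot as it stands. The module is installed in compiled form; this text tells all that it offers.
- The arm moves only by the shell command python3 -m jog 'ROWS' [FORCE]. ROWS is JSON, a list that holds one entry, the list of rows, each a list of 5 numbers: the shift along the tool's x, y, z scaled (see below), then the turn about the tool's z scaled (see below), then the closure, from 0 (fully open) to 1 (shut). A call has exactly 5 rows; each row shifts and turns the commanded pose from where the row before left it, along the tool's axes as they then stand; what a row does not reach is not made up. The controller multiplies each number of a shift by 1 m and each number of a turn by 30 degrees. A row lasts 1/8 s, in which the tool goes at most 62.5 mm and 10.7 degrees, less where a joint would pass 70% of its speed; a pose out of reach is approached as far as the arm can. A call with a number of a shift or a turn outside -1 to 1 is refused whole. A call with a gripper value outside its range is refused whole. The fingers move at their own pace and stop on an object; FORCE is the grip in N (left out, the last holds). Time passes only in rows, so rows that do not move let the fingers close, or fill a call up. It gives the time, the measured TCP pose, the force, the opening and the grip force at its end, in the units of the state.
- r.state(): the state, without advancing time (a new reading comes with each control period).
- r.capture(name): name is "scene" or "side" or "wrist"; returns a dict with "color" (420x560x3 uint8, red, green, blue), "range_z" (420x560 float32, mm along the optical axis (not along the pixel's ray), 0 where there is no reading), "camera_matrix" (3x3 intrinsics, pixels), "origin" and "orientation" of the camera in the world. Camera axes: x right, y down, z forward; pixel columns grow to the right and rows downward; lengths in mm; the calibration is good to about 2 mm. A picture is of the moment at which its call begins.
- r.hand_in(): hands the job in; it is judged then, once.
The state is a dict: "t": time; "q": joint angles; "joint_velocities": joint speeds; "joint_efforts": joint torques, N m; "ee_pos": TCP position; "ee_rot": TCP orientation; "ft_force": force on the tool from outside, world axes, zero at the start; "torque": the same for the moment, N m; "grip_width": finger opening in mm; "grip_force": force on a finger pad.
Only numpy, scipy, OpenCV 4.12 (cv2) and the standard library are available. Lean on these libraries where they do the work, as an engineer would, in place of code of your own. Each camera call takes 0.05 s, during which the arm holds its last target. There are 200 camera calls.

## Working session

There is one attempt and no reset: what is moved stays moved. The work goes in short steps, Python scripts to look and compute and a shell command to move; the robot and the scene stay as the last step left them, time stands still between calls to the robot, and variables do not carry over. Pictures are saved under pics/ and viewed, at most 11 in all, crops included, and the job is handed in when it is done.

```bash
mkdir -p pics
cat > h.py <<'E'
import numpy as np, cv2
from bench import r
from scipy.spatial.transform import Rotation as R
def cap(n,save=None):
    c=r.capture(n)
    np.savez(''+(save or n)+'.npz',**{k:np.array(v) for k,v in c.items()})
    if save: cv2.imwrite('pics/'+save+'.png',c['color'][:,:,::-1])
    return c
def load(n): return dict(np.load(''+n+'.npz'))
def Rm(c):
    o=np.array(c['orientation'],float)
    return o if o.shape==(3,3) else R.from_euler('xyz',o).as_matrix()
def cloud(c):
    K=np.array(c['camera_matrix']);z=c['range_z'];v,u=np.mgrid[:z.shape[0],:z.shape[1]]
    p=np.stack([(u-K[0,2])/K[0,0]*z,(v-K[1,2])/K[1,1]*z,z],-1)
    w=p@Rm(c).T+np.array(c['origin']); w[z<=0]=np.nan
    return w
def fwd(): pass
E
python3 - <<'E'
from h import *
a=cap('scene','scene1');b=cap('side','side1')
print(a['origin'],a['orientation'],b['origin'],b['orientation'],r.state())
im=np.hstack([cv2.resize(x['color'][:,:,::-1],(560,420)) for x in (a,)])
E
```

```text
[-176.0998995  -808.87023659  858.29138133] [-2.1895234  -0.01657809 -0.76159109] [ -198.59966042 -1196.37695073   601.3538326 ] [-1.91578248  0.00332356 -0.57121756] {'t': 0.1, 'q': array([ 1.06284712e+00,  1.58999568e-01,  1.59814289e+00,  6.85897388e-07,
        1.38619020e+00, -2.10105058e-01]), 'joint_velocities': array([ 0.00021655, -0.00147115, -0.00414497,  0.00017131,  0.00096912,
       -0.00069529]), 'joint_efforts': array([ 2.97167082e-05, -3.96989250e+01, -3.32338679e+01, -2.55871400e-04,
        4.14221824e-03,  3.02186095e-05]), 'ee_pos': array([168.45556098, 549.12561937, 193.38948035]), 'ee_rot': array([-3.13989106e+00, -3.63558555e-04,  2.84374807e+00]), 'ft_force': array([-1.1026961 ,  0.64706132, -0.6805674 ]), 'torque': array([ 0.03553663, -0.00026183, -0.0035189 ]), 'grip_force': 0.0, 'grip_width': 85.32064465602035}
```

View pics/scene1.png

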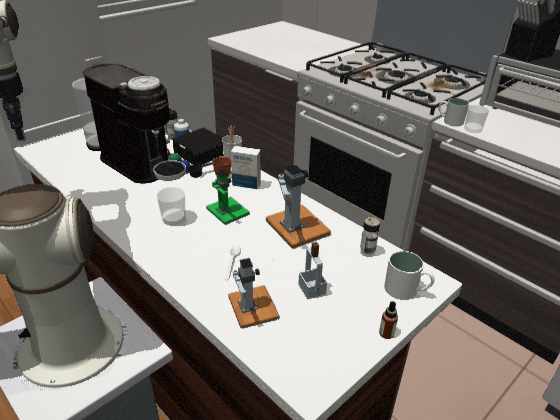

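View pics/side1.png

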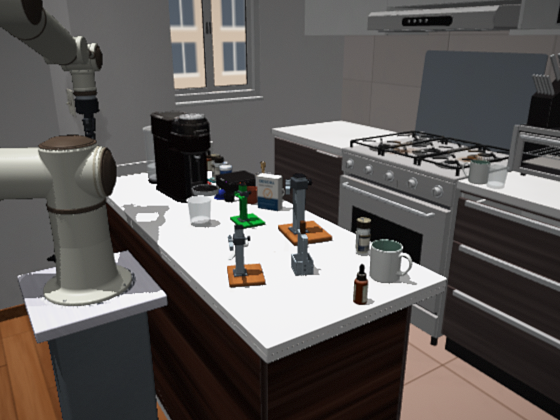

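The scene shows the meant stand (larger, orange foot) at about (297,215), a small decoy at (252,295), a green one at (228,200) and the caddy at (312,275). The mug is at (405,275), the jar at (370,235), the dropper at (389,320), and the spoon at (233,262).

Run:
```python
from h import *
c=load('scene1');w=cloud(c);col=c['color'].astype(int)
def rect(m,n):
    p=w[m]; p=p[~np.isnan(p).any(1)]
    b=cv2.minAreaRect(p[:,:2].astype(np.float32)); print(n,len(p),b,np.median(p[:,2]),p.min(0),p.max(0)); return p
v,u=np.mgrid[:420,:560]
reg=(u>262)&(u<333)&(v>160)&(v<247)
org=(col[...,0]>col[...,2]*1.6)&(col[...,0]>90)
p=rect(reg&org&(w[...,2]>10)&(w[...,2]<25),'foot')
p=rect(reg&(w[...,2]>192)&(w[...,2]<215),'top')
p=rect(reg&(w[...,2]>130)&(w[...,2]<192),'clamp')
reg2=(u>295)&(u<330)&(v>238)&(v<300)
p=rect(reg2&(w[...,2]>30)&(w[...,2]<44)&(v>260),'tray')
p=rect(reg2&(w[...,2]>112)&(w[...,2]<160),'grip')
p=rect(reg2&(w[...,2]>8)&(w[...,2]<160),'caddy')
# top-view map
a=c['color'][155:250,255:345,::-1];b=c['color'][235:305,280:345,::-1]
cv2.imwrite('pics/crop1.png',np.hstack([cv2.resize(a,(400,422),interpolation=2),cv2.resize(b,(392,422),interpolation=2)]))
```

```text
foot 1063 ((656.5082397460938, -36.95989227294922), (150.2617645263672, 129.2311248779297), 77.04953002929688) 19.048107703846995 [ 580.23609393 -118.80780299   10.34015821] [731.26880689  49.52328041  24.83939023]
top 149 ((637.6070556640625, -32.33436584472656), (46.460906982421875, 37.674747467041016), 71.11556243896484) 200.8672792546157 [614.04443426 -57.35149908 192.08951278] [659.05065369  -7.64754433 205.28566135]
clamp 568 ((563.666015625, -117.265380859375), (276.4261779785156, 78.9308090209961), 49.54557418823242) 176.72406684322573 [ 495.91357832 -242.79574966  130.35296381] [681.60299021  -2.11155004 191.93837079]
tray 212 ((506.0414123535156, -234.39181518554688), (65.1422348022461, 51.76008987426758), 68.11260986328125) 37.50119739876351 [ 473.25395404 -268.97549064   30.02131569] [ 538.22345925 -197.6969571    43.94285893]
grip 110 ((507.6683349609375, -232.75234985351562), (55.59355926513672, 15.644510269165039), 67.81260681152344) 131.32720776624114 [ 494.02714476 -259.42578048  112.01890155] [ 516.05346524 -206.04831087  147.24537954]
caddy 943 ((553.3717041015625, -175.89511108398438), (219.0051727294922, 61.90353012084961), 51.66401290893555) 39.16159235658358 [ 473.25395404 -268.97549064    8.05984259] [645.57122228 -84.26668056 147.24537954]
```

View pics/crop1.png

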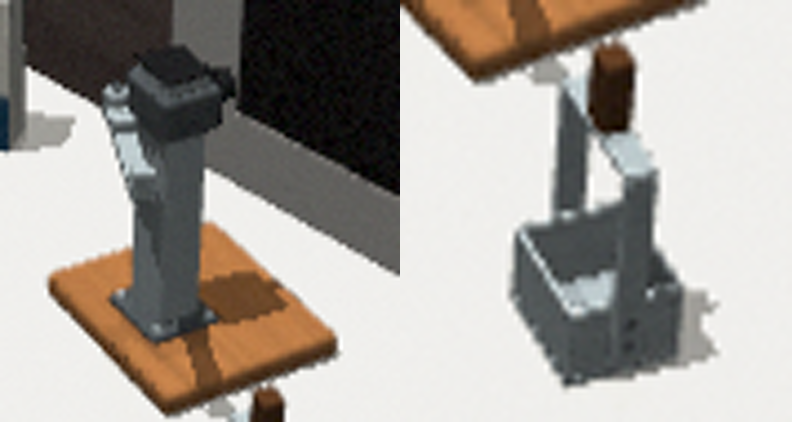

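The crop shows the meant stand with its arm nearly folded, pivot knob at crop (116,92) and end lip at (145,175). The caddy stands upright with its stub at (612,85).

```bash
cat >> h.py <<'E'
TH=np.deg2rad(-12.95); O=np.array([637.3,-32.4])
C,S=np.cos(TH),np.sin(TH); RS=np.array([[C,-S],[S,C]])
def loc(p): return (np.asarray(p)[...,:2]-O)@RS   # world->stand
def wor(p): return np.asarray(p)@RS.T+O
E
python3 - <<'E'
from h import *
for n in('scene1','side1'):
    w=cloud(load(n)).reshape(-1,3);w=w[~np.isnan(w).any(1)]
    l=np.c_[loc(w),w[:,2]]
    m=(l[:,0]>-110)&(l[:,0]<-22)&(abs(l[:,1])<110)&(l[:,2]>130)
    q=l[m];print(n,len(q))
    if n=='scene1':
        for x in q[np.argsort(q[:,1])][::4]: print(np.round(x).astype(int),end=' ')
        g=(w[:,2]>100)&(w[:,0]>0)&(w[:,0]<900)&(abs(w[:,1])<700)
        H={}
        for x,y,z in w[g]:
            k=(int(x//60)*60,int(y//60)*60);H[k]=max(H.get(k,0),int(z))
        print();print(sorted(H.items()))
print('pivot',wor([-32,12]),'home',wor([-73,12]))
E
```

```text
scene1 165
[-62 -78 183] [-70 -76 191] [-66 -75 186] [-62 -75 178] [-62 -73 189] [-64 -72 181] [-64 -72 177] [-69 -71 179] [-66 -70 189] [-68 -70 171] [-59 -68 188] [-66 -57 176] [-56 -51 178] [-55 -48 179] [-58 -44 177] [-60 -43 171] [-47 -40 178] [-44 -36 178] [-49 -34 178] [-55 -29 177] [-42 -27 178] [-49 -24 179] [-42 -22 175] [-38 -20 185] [-40 -18 188] [-42 -17 182] [-47 -15 182] [-37 -14 175] [-48 -12 184] [-45 -11 182] [-34   1 179] [-42   3 177] [-41   5 179] [-40   7 180] [-32   9 183] [-29  10 191] [-34  11 180] [-30  13 187] [-38  15 169] [-36  17 177] [-33  19 187] [-35  20 172] 
[((0, -120), 371), ((0, -60), 385), ((0, 0), 385), ((0, 60), 370), ((60, -120), 350), ((60, -60), 371), ((60, 0), 371), ((120, 360), 552), ((120, 420), 565), ((120, 480), 490), ((120, 540), 339), ((180, 420), 559), ((180, 480), 581), ((180, 540), 568), ((180, 600), 326), ((240, -240), 120), ((300, -240), 148), ((300, -180), 149), ((360, -240), 119), ((360, -180), 145), ((420, 360), 323), ((420, 420), 335), ((420, 480), 333), ((420, 540), 317), ((420, 600), 317), ((420, 660), 317), ((480, -480), 104), ((480, -300), 147), ((480, -240), 147), ((480, 60), 117), ((480, 120), 141), ((480, 180), 114), ((480, 360), 335), ((480, 420), 336), ((480, 480), 335), ((480, 540), 317), ((480, 600), 315), ((480, 660), 315), ((540, -120), 190), ((540, -60), 187), ((540, 120), 143), ((540, 360), 317), ((540, 420), 335), ((540, 480), 315), ((540, 540), 317), ((540, 600), 316), ((540, 660), 316), ((600, -60), 205), ((660, -300), 110), ((660, -240), 111), ((660, -60), 187), ((660, 180), 129), ((660, 240), 129), ((660, 600), 110), ((660, 660), 109), ((720, -300), 108), ((720, -240), 107), ((720, 180), 129), ((720, 240), 125), ((720, 360), 142), ((720, 600), 106), ((720, 660), 109)]
side1 74
pivot [608.80309603 -13.53398654] home [568.84589     -4.34585905]
```

Stand pose checks out: the foot fit is 150 x 129 mm and agrees with the post top. The arm angle is about 0.37 and the upper face reads about 178 mm. Going to the push point now, fingers closed and high.

```bash
python3 -m jog '[[[0,0,-0.04,-0.137,1],[0,0,-0.04,0,1],[-0.0372,-0.0354,0,0,1],[-0.0372,-0.0354,0,0,1],[-0.0372,-0.0354,0,0,1]]]' 40
python3 -m jog '[[[-0.0372,-0.0354,0,0,1],[-0.0372,-0.0354,0,0,1],[-0.0372,-0.0354,0,0,1],[-0.0372,-0.0354,0,0,1],[-0.0372,-0.0354,0,0,1]]]'
python3 -m jog '[[[-0.0372,-0.0354,0,0,1],[-0.0372,-0.0354,0,0,1],[-0.0372,-0.0354,0,0,1],[-0.0372,-0.0354,0,0,1],[-0.0372,-0.0354,0,0,1]]]'
python3 -m jog '[[[-0.0372,-0.0354,0,0,1],[-0.0372,-0.0354,0,0,1],[0,0,0,0,1],[0,0,0,0,1],[0,0,0,0,1]]]'
python3 - <<'E'
from h import *
s=r.state();print(loc(s['ee_pos']),s['ft_force'],s['q'])
c=cap('wrist','wr1')
E
```

```text
t: 0.72
ee_pos: [254.1, 419.7, 273.9]
ee_rot: [-3.141, -0.0, 2.916]
ft_force: [0.6, -0.1, -0.4]
grip_width: 0.2
grip_force: 0.0
t: 1.35
ee_pos: [395.7, 205.4, 274.0]
ee_rot: [-3.142, -0.0, 2.916]
ft_force: [0.4, 0.1, 0.4]
grip_width: -0.4
grip_force: 0.0
t: 1.98
ee_pos: [537.4, -8.7, 273.8]
ee_rot: [3.141, -0.001, 2.915]
ft_force: [-0.6, 0.9, 0.3]
grip_width: 0.1
grip_force: 0.0
t: 2.6
ee_pos: [593.1, -91.7, 274.5]
ee_rot: [3.141, 0.0, 2.917]
ft_force: [-0.1, -0.1, 0.0]
grip_width: 0.3
grip_force: 0.0
[-29.77232236 -67.73588542] [-0.09143779 -0.12323656  0.04658951] [-3.54696426e-01  1.83203070e-01  1.41198555e+00  1.70744018e-04
  1.54640036e+00 -1.70076686e+00]
```

View pics/wr1.png

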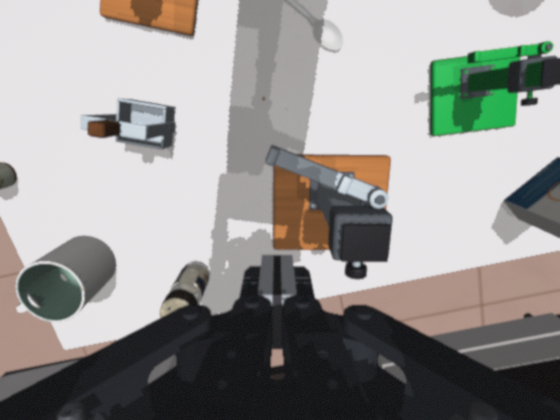

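The wrist view shows the arm from its pivot at (378,200) to its lip at (273,155), the clamp at (362,235) and closed fingers at (278,270), behind the arm. The caddy is at (140,125). I'll refine with the depth data from here.

Run:
```python
from h import *
c=load('wr1');w=cloud(c);K=c['camera_matrix'];col=c['color'].astype(int)
for (u,v) in [(378,200),(345,187),(310,173),(290,164),(272,155),(362,240),(103,127)]:
    p=np.nanmedian(w[v-1:v+2,u-1:u+2].reshape(-1,3),0);print((u,v),p.round(1),loc(p).round(1))
m=(col[...,0]>col[...,2]*1.6)&(col[...,0]>90)&(abs(w[...,2]-18)<6)
v,u=np.mgrid[:420,:560];m&=(u>260)&(u<400)&(v>140)&(v<255)
p=w[m];print(cv2.minAreaRect(p[:,:2].astype(np.float32)),np.median(p[:,2]))
l=loc(w);z=w[...,2]
m=(z>170)&(z<195)&(l[...,0]<-22)&(l[...,1]<-5)&(l[...,0]>-110)&(l[...,1]>-100)
q=np.c_[l[m],z[m]];print(len(q),np.histogram(q[:,2],bins=np.arange(170,196,2)))
f=q[q[:,2]<182]; 
L=cv2.fitLine(f[:,:2].astype(np.float32),cv2.DIST_HUBER,0,.01,.01).ravel();print(L,np.arctan2(-L[0],-L[1]),np.median(f[:,2]))
# caddy
m=(u>75)&(u<180)&(v>90)&(v<150)
for a,b in((30,45),(112,150),(100,112)):
    p=w[m&(z>a)&(z<b)];print(a,len(p),cv2.minAreaRect(p[:,:2].astype(np.float32)))
```

```text
(378, 200) [609.1 -13.8 188.3] [-31.6  11.8]
(345, 187) [593.7 -36.9 184.1] [-41.5 -14.2]
(310, 173) [578.1 -61.3 176.3] [-51.2 -41.4]
(290, 164) [567.4 -75.5 175.8] [-58.5 -57.6]
(272, 155) [555.8 -87.4 188.3] [-67.1 -71.9]
(362, 240) [633.9 -33.5 200.6] [-3.1 -1.8]
(103, 127) [ 504.9 -227.6  142.9] [ -85.3 -219.9]
((656.029296875, -35.777496337890625), (145.72213745117188, 126.6739273071289), 76.79149627685547) 17.890042373462677
1696 (array([ 18,  32, 516, 729,  20,  15,  76, 109,  94,  87,   0,   0]), array([170, 172, 174, 176, 178, 180, 182, 184, 186, 188, 190, 192, 194]))
[  0.3886824   0.9213718 -53.255196  -39.966682 ] -2.7423916 176.13731148524286
30 653 ((506.2777099609375, -233.5853271484375), (61.287086486816406, 50.038536071777344), 67.86967468261719)
112 545 ((505.76007080078125, -234.3262939453125), (15.643282890319824, 14.11816692352295), 66.84765625)
100 602 ((505.76507568359375, -235.01914978027344), (63.29126739501953, 14.213428497314453), 67.5154037475586)
```

Pivot confirmed to within 1 mm, with the arm angle at 0.40 and the upper face near 176. I'll descend behind the arm and push it round in an arc.

```bash
python3 -m jog '[[[0,0,0.039,0,1],[0,0,0.039,0,1],[0,0,0.038,0,1],[0,0,0,0,1],[0,0,0,0,1]]]' | grep -E 'pos|ft'
python3 -m jog '[[[0.0059,0.0017,0,0,1],[0.0059,0.0017,0,0,1],[0.0059,0.0017,0,0,1],[0.0059,0.0018,0,0,1],[0.0059,0.0018,0,0,1]]]' | grep -E 'pos|ft'
python3 -m jog '[[[0.0039,0.0022,0,0,1],[0.0039,0.0022,0,0,1],[0.0039,0.0022,0,0,1],[0.0039,0.0022,0,0,1],[0.0039,0.0022,0,0,1]]]' | grep -E 'pos|ft'
python3 -m jog '[[[0.0032,0.0036,0,0,1],[0.0032,0.0036,0,0,1],[0.0032,0.0036,0,0,1],[0.0032,0.0036,0,0,1],[0.0032,0.0036,0,0,1]]]' | grep -E 'pos|ft'
python3 - <<'E'
from h import *
s=r.state();print(loc(s['ee_pos']),s['ft_force'])
w=cloud(cap('wrist','wr2'));l=loc(w);z=w[...,2]
m=(z>170)&(z<182)&(l[...,0]<-60)&(l[...,1]<20)&(l[...,0]>-135)&(l[...,1]>-100)
f=l[m];print(len(f),np.median(z[m]));L=cv2.fitLine(f.astype(np.float32),cv2.DIST_HUBER,0,.01,.01).ravel();print(L)
E
```

```text
ee_pos: [594.5, -92.8, 160.4]
ft_force: [0.7, 0.6, 0.5]
ee_pos: [566.3, -77.6, 158.3]
ft_force: [0.7, 0.8, -0.4]
ee_pos: [550.0, -62.5, 158.3]
ft_force: [-0.8, -0.1, -0.0]
ee_pos: [538.5, -41.3, 158.3]
ft_force: [1.0, 0.4, 0.1]
[-94.33673676 -30.80686825] [0.9509088  0.40848996 0.11402324]
581 175.84865648280078
[  0.4422489    0.89689237 -69.090805   -64.12153   ]
```

View pics/wr2.png

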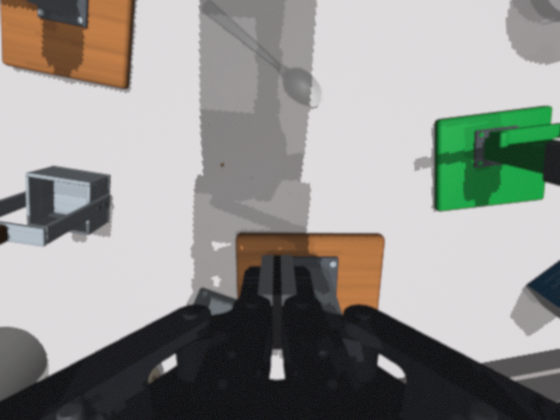

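The wrist view shows the arm's end at about (215,298), to the left of the fingers and apparently still near its old angle. I'll check this with the scene camera and depth.

Run:
```python
from h import *
w=cloud(load('wr2'))
for (u,v) in [(203,292),(205,300),(215,298),(225,304),(234,306),(278,262),(278,285)]:
    p=w[v,u];print((u,v),p.round(1),loc(p).round(1))
c=cap('scene','scene2');cv2.imwrite('pics/crop2.png',cv2.resize(c['color'][130:260,220:350,::-1],(600,600),interpolation=2))
```

```text
(203, 292) [550.8 -84.7 173.3] [-72.6 -70.3]
(205, 300) [552.4 -82.8 179.5] [-71.5 -68.1]
(215, 298) [555.3 -79.2 174.1] [-69.5 -64. ]
(225, 304) [558.9 -74.4 176. ] [-67.  -58.5]
(234, 306) [523.5 -52.  241.4] [-106.5  -44.6]
(278, 262) [527.9 -38.7 206.1] [-105.2  -30.7]
(278, 285) [528.2 -38.8 225. ] [-104.9  -30.7]
```

View pics/crop2.png

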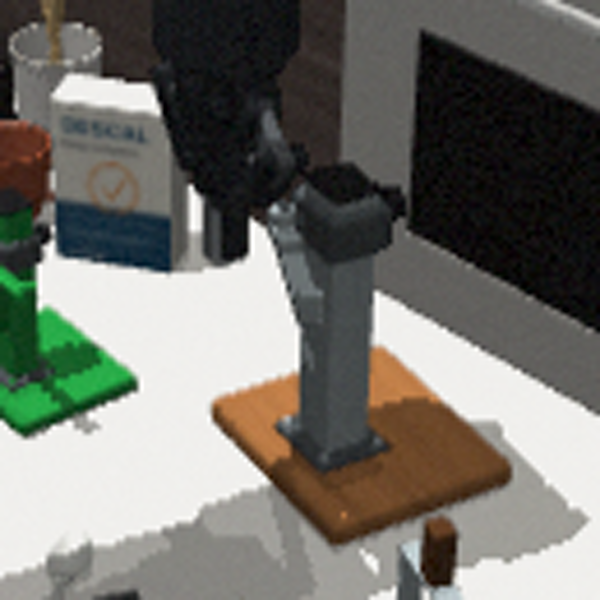

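Run:
```python
from h import *
def proj(c,p):
    q=(np.array(p)-c['origin'])@Rm(c);uv=c['camera_matrix']@q;return (uv[:2]/uv[2]).round(1)
c=load('scene2');w=cloud(c)
for p in ([538.5,-41.3,158],[538.5,-41.3,206],[552,-83,188]):print(p,proj(c,p),proj(load('wr2'),p))
for u,v in[(266,180),(266,184),(270,180),(270,184),(270,186),(272,184)]:print(u,v,w[v,u].round(0))
print(load('wr2')['origin'],load('wr2')['orientation'],r.state()['ee_pos'])
# finger extents
l=loc(w);z=w[...,2];q=np.c_[l,z].reshape(-1,3);m=(np.hypot(q[:,0]+94.3,q[:,1]+30.8)<40)&(q[:,2]>120)&(q[:,2]<240);q=q[m]
for a in range(130,240,10):
    k=q[(q[:,2]>=a)&(q[:,2]<a+10)]
    if len(k):print(a,len(k),np.percentile(k,5,axis=0)[:2].round(),np.percentile(k,95,axis=0)[:2].round())
```

```text
[538.5, -41.3, 158] [268.  198.8] [277.5 243. ]
[538.5, -41.3, 206] [268.1 182.7] [277.7 285.6]
[552, -83, 188] [283.5 193.6] [200.9 308.7]
266 180 [526. -47. 221.]
266 184 [528. -46. 209.]
270 180 [534. -53. 221.]
270 184 [534. -53. 209.]
270 186 [539. -47. 199.]
272 184 [538. -56. 209.]
[468.07234036 -25.42455685 337.73573916] [2.85437032e+00 7.56606700e-04 1.34484226e+00] [538.40264238 -41.12492189 158.29406015]Traceback (most recent call last):
  File "<stdin>", line 9, in <module>
    res = self.concatenate(tuple(objs), axis=axis)
ValueError: all the input arrays must have same number of dimensions, but the array at index 0 has 3 dimension(s) and the array at index 1 has 2 dimension(s)
```

The scene view shows the fingertips about 35-40 mm higher than the reported TCP (158), so they passed over the arm without touching it. I'll measure that offset precisely.

Run:
```python
from h import *
w=cloud(load('wr2'))
for v in range(250,272,2):print(v,[tuple(w[v,u].round(0).astype(int)) for u in (268,278,288)])
for n in('scene','side'):
    w=cloud(cap(n));q=w.reshape(-1,3);d=np.hypot(q[:,0]-538.4,q[:,1]+41.1);k=q[(d<32)&(q[:,2]>60)]
    print(n,len(k),np.sort(k[:,2])[:12].round(0));print(k[np.argsort(k[:,2])][:6].round(0).tolist())
```

```text
250 [(np.int64(599), np.int64(-65), np.int64(18)), (np.int64(601), np.int64(-55), np.int64(18)), (np.int64(603), np.int64(-45), np.int64(17))]
252 [(np.int64(601), np.int64(-65), np.int64(18)), (np.int64(603), np.int64(-55), np.int64(18)), (np.int64(605), np.int64(-46), np.int64(17))]
254 [(np.int64(602), np.int64(-65), np.int64(19)), (np.int64(605), np.int64(-56), np.int64(18)), (np.int64(606), np.int64(-46), np.int64(20))]
256 [(np.int64(527), np.int64(-43), np.int64(199)), (np.int64(528), np.int64(-39), np.int64(201)), (np.int64(529), np.int64(-35), np.int64(200))]
258 [(np.int64(527), np.int64(-43), np.int64(203)), (np.int64(528), np.int64(-39), np.int64(202)), (np.int64(529), np.int64(-35), np.int64(202))]
260 [(np.int64(527), np.int64(-43), np.int64(205)), (np.int64(528), np.int64(-39), np.int64(204)), (np.int64(529), np.int64(-35), np.int64(204))]
262 [(np.int64(527), np.int64(-43), np.int64(207)), (np.int64(528), np.int64(-39), np.int64(206)), (np.int64(529), np.int64(-35), np.int64(206))]
264 [(np.int64(527), np.int64(-43), np.int64(208)), (np.int64(528), np.int64(-39), np.i
[... 217 characters left out ...]
64(527), np.int64(-43), np.int64(212)), (np.int64(528), np.int64(-39), np.int64(211)), (np.int64(529), np.int64(-35), np.int64(211))]
270 [(np.int64(527), np.int64(-43), np.int64(214)), (np.int64(527), np.int64(-39), np.int64(215)), (np.int64(528), np.int64(-35), np.int64(214))]
scene 939 [195. 195. 196. 198. 200. 200. 201. 201. 201. 202. 203. 203.]
[[535.0, -41.0, 195.0], [545.0, -45.0, 195.0], [536.0, -44.0, 196.0], [540.0, -46.0, 198.0], [547.0, -50.0, 200.0], [536.0, -47.0, 200.0]]
side 518 [195. 196. 197. 197. 198. 198. 198. 198. 199. 199. 201. 201.]
[[549.0, -46.0, 195.0], [536.0, -39.0, 196.0], [541.0, -47.0, 197.0], [538.0, -46.0, 197.0], [541.0, -53.0, 198.0], [546.0, -44.0, 198.0]]
```

All three cameras agree: the true fingertip height is the reported z plus 40 mm, with xy correct. I'll go back behind the arm, down to reported 120 (true 160), and repeat the push.

```bash
python3 -m jog '[[[0,0,-0.025,0,1],[-0.032,-0.0185,0,0,1],[-0.032,-0.0185,0,0,1],[0,0,0,0,1],[0,0,0.02,0,1]]]' | grep -E 'pos|ft'
python3 -m jog '[[[0,0,0.015,0,1],[0,0,0.015,0,1],[0,0,0.013,0,1],[0,0,0,0,1],[0,0,0,0,1]]]' | grep -E 'pos|ft'
python3 -m jog '[[[0.0059,0.0017,0,0,1],[0.0059,0.0017,0,0,1],[0.0059,0.0017,0,0,1],[0.0059,0.0018,0,0,1],[0,0,0,0,1]]]' | grep -E 'pos|ft'
python3 - <<'E'
from h import *
s=r.state();print(loc(s['ee_pos']),s['ft_force'])
w=cloud(cap('wrist'));l=loc(w);z=w[...,2]
m=(z>170)&(z<181)&(l[...,0]<-40)&(l[...,1]<20)&(l[...,0]>-135)&(l[...,1]>-100)
f=l[m];print(len(f),np.median(z[m]));L=cv2.fitLine(f.astype(np.float32),cv2.DIST_HUBER,0,.01,.01).ravel();print(L,np.arctan2(L[0],L[1]))
E
```

```text
ee_pos: [593.6, -92.2, 164.1]
ft_force: [1.2, -0.4, -0.3]
ee_pos: [593.1, -92.1, 120.8]
ft_force: [-1.1, 0.3, 0.6]
ee_pos: [570.8, -79.7, 120.4]
ft_force: [-0.4, -0.1, -0.6]
[-54.22610702 -61.00949316] [-0.41865501 -0.0891553  -0.63102488]
6546 176.04502728224398
[  0.43010107   0.9027808  -60.83779    -31.37769   ] 0.44460472
```

```bash
python3 -m jog '[[[0.0059,0.0018,0,0,1],[0.005,0.003,0,0,1],[0.005,0.003,0,0,1],[0.005,0.003,0,0,1],[0.005,0.003,0,0,1]]]' | grep -E 'pos|ft'
python3 - <<'E'
from h import *
s=r.state();print(loc(s['ee_pos']),s['ft_force'])
c=cap('scene','scene3');b=cap('wrist','wr3')
cv2.imwrite('pics/crop3.png',np.hstack([cv2.resize(c['color'][150:240,240:330,::-1],(380,380),interpolation=2),cv2.resize(b['color'][200:400,160:360,::-1],(380,380))]))
E
```

```text
ee_pos: [548.8, -60.5, 120.3]
ft_force: [1.3, -1.8, 0.1]
[-79.9521321  -47.19680084] [ 1.34774768 -1.84375964  0.10030151]
```

View pics/crop3.png

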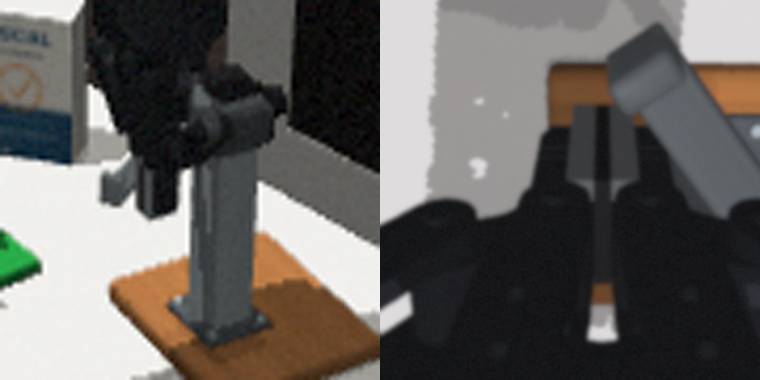

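The arm is now swung out to about 1 rad, with the finger pressing its back side and its lip at (650,70) in the wrist crop. Continuing.

```bash
python3 -m jog '[[[0.0032,0.0036,0,0,1],[0.0032,0.0036,0,0,1],[0.0032,0.0036,0,0,1],[0.0032,0.0036,0,0,1],[0.0032,0.0036,0,0,1]]]' | grep -E 'pos|ft'
python3 -m jog '[[[0.0018,0.0035,0,0,1],[0.0018,0.0035,0,0,1],[0.0018,0.0035,0,0,1],[0.0018,0.0035,0,0,1],[0,0,0,0,1]]]' | grep -E 'pos|ft'
python3 -m jog '[[[0.0006,0.0015,0,0,1],[0.0006,0.0015,0,0,1],[0,0,0,0,1],[0,0,0,0,1],[0,0,0,0,1]]]' | grep -E 'pos|ft'
python3 - <<'E'
from h import *
s=r.state();print(loc(s['ee_pos']),s['ft_force'])
c=cap('scene','scene4');w=cloud(cap('wrist','wr4'));l=loc(w);z=w[...,2]
m=(z>168)&(z<192)&(l[...,0]<-60)&(l[...,0]>-135)&(l[...,1]>-5)&(l[...,1]<40)
f=l[m];print(len(f));L=cv2.fitLine(f.astype(np.float32),cv2.DIST_HUBER,0,.01,.01).ravel();print(L,np.arctan2(L[0],L[1]),f.min(0),f.max(0))
E
```

```text
ee_pos: [537.3, -39.3, 120.3]
ft_force: [1.4, -0.7, -0.3]
ee_pos: [533.4, -23.9, 120.2]
ft_force: [-0.1, 0.4, 0.5]
ee_pos: [533.1, -21.1, 120.2]
ft_force: [0.9, -0.3, 0.1]
[-104.12137745  -12.34422925] [ 0.86850075 -0.30185406  0.07126488]
3049
[   0.9910564    0.133444  -115.85646      6.3751364] 1.4369531 [-128.15949343   -4.96659651] [-95.33163926  15.49522422]
```

```bash
python3 -m jog '[[[0,0.0015,0,0,1],[0,0.0015,0,0,1],[0,0,0,0,1],[0,0,0,0,1],[0,0,0,0,1]]]' | grep -E 'pos|ft'
python3 -m jog '[[[0,0.001,0,0,1],[0,0.0,0,0,1],[0,0,0,0,1],[0,0,0,0,1],[0,0,0,0,1]]]' | grep -E 'pos|ft'
python3 -m jog '[[[0,0.001,0,0,1],[0,0.0,0,0,1],[0,0,0,0,1],[0,0,0,0,1],[0,0,0,0,1]]]' | grep -E 'pos|ft'
python3 - <<'E'
from h import *
s=r.state();print(loc(s['ee_pos']),s['ft_force'])
w=cloud(cap('wrist','wr5'));l=loc(w);z=w[...,2]
m=(z>168)&(z<192)&(l[...,0]<-60)&(l[...,0]>-135)&(l[...,1]>-5)&(l[...,1]<40)
f=l[m];print(len(f));L=cv2.fitLine(f.astype(np.float32),cv2.DIST_HUBER,0,.01,.01).ravel();print(L,np.arctan2(L[2]+32,L[3]-12))
E
```

```text
ee_pos: [533.8, -18.2, 120.2]
ft_force: [-0.9, -0.7, -0.0]
ee_pos: [534.0, -17.3, 120.3]
ft_force: [-0.9, -0.8, -0.3]
ee_pos: [534.3, -16.2, 120.3]
ft_force: [0.3, -1.9, -0.4]
[-104.00066647   -7.31424347] [ 0.28737026 -1.91593601 -0.35726568]
3414
[ 9.96483922e-01  8.37839618e-02 -1.16106369e+02  1.07474165e+01] -1.5856881
```

```bash
python3 -m jog '[[[0,0.001,0,0,1],[0,0.0,0,0,1],[0,0,0,0,1],[0,0,0,0,1],[0,0,0,0,1]]]' | grep -E 'pos|ft'
python3 -m jog '[[[0,0.0005,0,0,1],[0,0.0,0,0,1],[0,0,0,0,1],[0,0,0,0,1],[0,0,0,0,1]]]' | grep -E 'pos|ft'
```

```text
ee_pos: [534.5, -15.3, 120.3]
ft_force: [-1.5, -1.0, -0.4]
ee_pos: [534.6, -14.8, 120.3]
ft_force: [-1.3, -1.4, -0.2]
```

```bash
python3 -m jog '[[[0,0.0008,0,0,1],[0,0.0,0,0,1],[0,0,0,0,1],[0,0,0,0,1],[0,0,0,0,1]]]' | grep -E 'pos|ft'
python3 -m jog '[[[0,0.0005,0,0,1],[0,0.0,0,0,1],[0,0,0,0,1],[0,0,0,0,1],[0,0,0,0,1]]]' | grep -E 'pos|ft'
python3 - <<'E'
from h import *
w=cloud(cap('wrist','wr5'));l=loc(w);z=w[...,2]
m=(z>168)&(z<192)&(l[...,0]<-60)&(l[...,0]>-135)&(l[...,1]>-5)&(l[...,1]<40)
f=l[m];L=cv2.fitLine(f.astype(np.float32),cv2.DIST_HUBER,0,.01,.01).ravel();print(L,np.arctan2(L[2]+32,L[3]-12))
E
```

```text
ee_pos: [534.7, -14.2, 120.3]
ft_force: [-2.2, -3.7, -0.0]
ee_pos: [534.8, -14.0, 120.3]
ft_force: [-2.4, -5.8, -0.6]
[ 9.96677339e-01  8.14513117e-02 -1.16424225e+02  1.20813713e+01] -1.5698326
```

The arm is on its stop: 5.8 N reaction and a fitted angle of 1.570. I'll back off, rise and go over the caddy with the tool turned to match it.

```bash
python3 -m jog '[[[0,-0.015,0,0,1],[0,-0.015,0,0,1],[0,0,-0.035,0,1],[0,0,-0.035,0,1],[0,0,0,0,1]]]' | grep -E 'pos|ft'
python3 -m jog '[[[-0.0042,-0.0382,0,0,1],[-0.0042,-0.0382,0,0,1],[-0.0042,-0.0382,0,0,0.45],[-0.0042,-0.0382,0,0,0.45],[-0.0042,-0.0382,0,0,0.45]]]' | grep -E 'pos|ft'
python3 -m jog '[[[0,0,0,0.312,0.45],[0,0,0,0,0.45],[0,0,0,0,0.45],[0,0,0,0,0.45],[0,0,0,0,0.45]]]'
python3 - <<'E'
from h import *
s=r.state();b=cap('wrist','wr6');w=cloud(b);z=w[...,2]
d=np.hypot(w[...,0]-506,w[...,1]+234)
for a,bb in((30,44),(112,150),(98,112)):
    p=w[(d<60)&(z>a)&(z<bb)];print(a,len(p),cv2.minAreaRect(p[:,:2].astype(np.float32)),np.percentile(p[:,2],[50,95]))
q=cloud(cap('side')).reshape(-1,3);e=np.hypot(q[:,0]-s['ee_pos'][0],q[:,1]-s['ee_pos'][1]);k=q[(e<50)&(q[:,2]>160)];print(np.sort(k[:,2])[:12].round(),s['ee_pos'],s['ee_rot'])
cs=cap('scene','scene5')
E
```

```text
ee_pos: [530.5, -44.0, 194.0]
ft_force: [0.0, -0.3, -0.6]
ee_pos: [505.0, -234.8, 189.1]
ft_force: [1.0, -0.4, -0.0]
t: 16.32
ee_pos: [506.0, -233.3, 190.3]
ee_rot: [-3.142, 0.0, 2.754]
ft_force: [-0.0, 0.2, -0.7]
grip_width: 46.8
grip_force: 0.0
30 495 ((498.07684326171875, -232.23660278320312), (61.58391189575195, 35.07221221923828), 68.72856903076172) [39.50780859 41.23577588]
112 648 ((505.1139831542969, -234.94752502441406), (15.76691722869873, 13.982487678527832), 67.3543930053711) [142.75139948 144.52852134]
98 1133 ((505.24676513671875, -235.03350830078125), (62.903438568115234, 14.046160697937012), 67.5143814086914) [108.86560827 110.02015003]
[229. 230. 230. 231. 231. 231. 231. 231. 231. 231. 232. 233.] [ 505.95486874 -233.30536106  190.32962132] [-3.14157838e+00  1.58192839e-04  2.75353351e+00]
```

View pics/wr6.png

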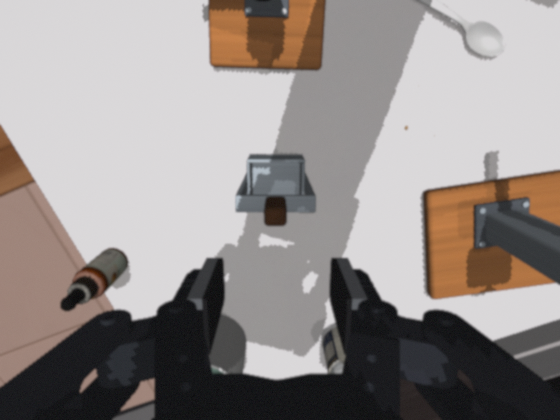

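The view shows the caddy's stub at (275,212), centred between the open fingers at (208,300) and (345,300). The side camera puts the tips at 230 against a reported 190, which confirms the 40 mm offset. Descending to reported 79 (true 119).

```bash
python3 -m jog '[[[0,-0.0019,0.03,0,0.45],[0,0,0.03,0,0.45],[0,0,0.03,0,0.45],[0,0,0,0,0.45],[0,0,0,0,0.45]]]' | grep -E 'pos|ft'
python3 -m jog '[[[0,0,0.011,0,0.45],[0,0,0.01,0,0.45],[0,0,0,0,0.45],[0,0,0,0,0.7],[0,0,0,0,1]]]' 30
python3 -m jog '[[[0,0,0,0,1],[0,0,0,0,1],[0,0,0,0,1],[0,0,0,0,1],[0,0,0,0,1]]]' 30
python3 - <<'E'
from h import *
c=cap('side','side5');s=cap('scene','scene6')
q=cloud(s).reshape(-1,3);e=np.hypot(q[:,0]-505,q[:,1]+235)
w=cloud(c)
cv2.imwrite('pics/crop4.png',np.hstack([cv2.resize(c['color'][200:290,260:350,::-1],(390,390),interpolation=2),cv2.resize(s['color'][215:305,270:360,::-1],(390,390),interpolation=2)]))
E
```

```text
ee_pos: [505.9, -235.9, 101.7]
ft_force: [-0.5, 0.6, 0.0]
t: 17.73
ee_pos: [505.5, -235.4, 79.7]
ee_rot: [3.141, 0.001, 2.752]
ft_force: [-0.4, -1.2, -1.7]
grip_width: 15.4
grip_force: 31.3
t: 18.35
ee_pos: [505.4, -235.5, 79.6]
ee_rot: [3.142, 0.001, 2.752]
ft_force: [0.7, 0.9, 3.7]
grip_width: 15.4
grip_force: 31.9
```

View pics/crop4.png

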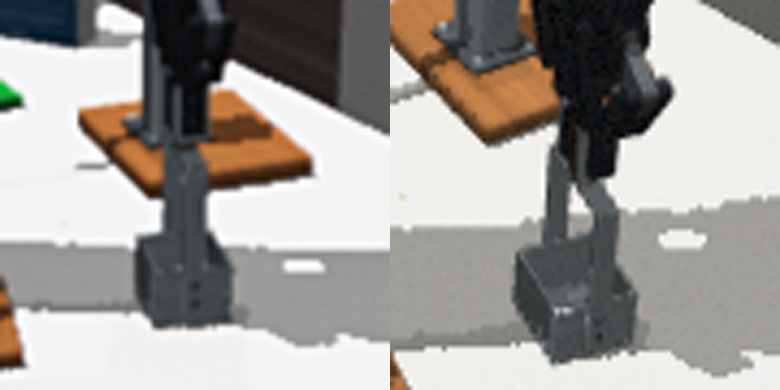

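Stub gripped at 15.4 mm, clear of the strap. I'll lift, turn back to the stand's axes, and check clearance near the approach corridor.

```bash
python3 -m jog '[[[0,0,-0.01,0,1],[0,0,-0.03,0,1],[0,0,-0.03,0,1],[0,0,-0.03,-0.3125,1],[0,0,0,0,1]]]' 40
python3 -m jog '[[[0,0,0,0,1],[0,0,0,0,1],[0,0,0,0,1],[0,0,0,0,1],[0,0,0,0,1]]]'
python3 - <<'E'
from h import *
s=r.state();print(loc(s['ee_pos']),s['ee_rot'])
ws=[]
for n in('scene1','side1'):
    w=cloud(load(n)).reshape(-1,3);ws.append(w)
w=np.vstack(ws);l=loc(w)
m=(w[:,2]>60)&(l[:,0]>-215)&(l[:,0]<-120)&(l[:,1]>-130)&(l[:,1]<150)
print(m.sum())
for y in range(-130,150,10):
    k=w[m&(l[:,1]>=y)&(l[:,1]<y+10)]
    if len(k):print(y,len(k),k[:,2].max().round(),loc(k).min(0).round(),loc(k).max(0).round())
# caddy now
w=cloud(cap('side')); q=w.reshape(-1,3); d=np.hypot(q[:,0]-s['ee_pos'][0],q[:,1]-s['ee_pos'][1])
k=q[(d<45)&(q[:,2]>40)];print('caddy bottom',np.percentile(k[:,2],[0,1,2]))
E
```

```text
t: 19.08
ee_pos: [506.4, -236.5, 181.8]
ee_rot: [-3.139, 0.005, 2.914]
ft_force: [0.5, -0.3, -1.5]
grip_width: 15.3
grip_force: 39.3
t: 19.7
ee_pos: [505.1, -235.3, 179.1]
ee_rot: [3.141, -0.0, 2.916]
ft_force: [-0.9, 0.1, -3.0]
grip_width: 15.1
grip_force: 39.2
[ -83.37918454 -227.38583455] [ 3.14148286e+00 -2.11715381e-04  2.91565278e+00]
76
100 8 116.0 [-151.  107.] [-144.  110.]
110 27 118.0 [-152.  110.] [-141.  119.]
120 10 110.0 [-152.  121.] [-145.  130.]
130 12 110.0 [-154.  130.] [-144.  140.]
140 19 114.0 [-157.  142.] [-130.  150.]
caddy bottom [ 98.90305887 102.88001337 107.20086412]
```

```bash
python3 -m jog '[[[0,0.02,0,0,1],[0,0.035,0,0,1],[0,0.035,0,0,1],[0,0.025,0,0,1],[0,0.0124,0,0,1]]]' | grep -E 'pos'
python3 -m jog '[[[0.015,0,0,0,1],[0.025,0,0,0,1],[0.025,0,0,0,1],[0.012,0,0,0,1],[0,0.01,0,0,1]]]' | grep -E 'pos'
python3 -m jog '[[[0,0.03,0,0,1],[0,0.03,0,0,1],[0,0.03,0,0,1],[0,0.012,0,0,1],[0,0,0,0,1]]]'
python3 - <<'E'
from h import *
s=r.state();print(loc(s['ee_pos']),s['ee_rot'])
b=cap('wrist','wr7');w=cloud(b);l=loc(w);z=w[...,2]
p=(z>170)&(z<195)&(l[...,0]>-130)&(l[...,0]<-55)&(abs(l[...,1]-12)<25)
for a,c in((172,180),(184,193)):
    k=p&(z>a)&(z<c);print(k.sum(),np.median(z[k]),np.percentile(l[k],[2,50,98],axis=0).round(1).tolist())
c=cap('scene','scene7')
cv2.imwrite('pics/crop5.png',np.hstack([cv2.resize(c['color'][140:270,220:350,::-1],(400,400),interpolation=2),cv2.resize(b['color'][:,:,::-1],(400,300))[:,:,:].repeat(1,0) if 0 else cv2.copyMakeBorder(cv2.resize(b['color'][:,:,::-1],(400,300)),0,100,0,0,0)]))
E
```

```text
ee_pos: [533.8, -109.0, 179.4]
ee_pos: [460.9, -84.3, 179.5]
t: 21.62
ee_pos: [484.1, 15.6, 179.3]
ee_rot: [-3.141, 0.0, 2.917]
ft_force: [0.3, 0.2, -2.3]
grip_width: 15.0
grip_force: 39.5
[-160.08779412   12.43808553] [-3.14128506e+00  7.12949806e-05  2.91729976e+00]
1309 176.1670546338872 [[-108.6, 7.3], [-88.6, 14.1], [-66.6, 20.6]]
  return _methods._mean(a, axis=axis, dtype=dtype,
  ret = ret.dtype.type(ret / rcount)
Traceback (most recent call last):
IndexError: index -1 is out of bounds for axis 0 with size 0
```

The arm remains out (centre y about 13, face 176). Insert 78 mm over the arm, then lower most of the way.

```bash
python3 -m jog '[[[-0.02,0,0,0,1],[-0.02,0,0,0,1],[-0.02,0,0,0,1],[-0.018,0,0,0,1],[0,0,0,0,1]]]' | grep -E 'pos|ft'
python3 -m jog '[[[0,0,0.008,0,1],[0,0,0.008,0,1],[0,0,0.006,0,1],[0,0,0,0,1],[0,0,0,0,1]]]' | grep -E 'pos|ft'
python3 - <<'E'
from h import *
s=r.state();print(loc(s['ee_pos']),s['ft_force'])
c=cap('side','side8');s=cap('scene','scene8')
cv2.imwrite('pics/crop5.png',np.hstack([cv2.resize(c['color'][165:275,230:340,::-1],(390,390),interpolation=2),cv2.resize(s['color'][140:270,220:350,::-1],(390,390),interpolation=2)]))
E
```

```text
ee_pos: [560.3, -3.7, 179.2]
ft_force: [-0.5, 0.7, -2.2]
ee_pos: [559.8, -2.2, 157.5]
ft_force: [0.5, -0.4, -1.8]
[-82.28728539  12.01818397] [ 0.54409938 -0.44949073 -1.77350646]
```

View pics/crop5.png

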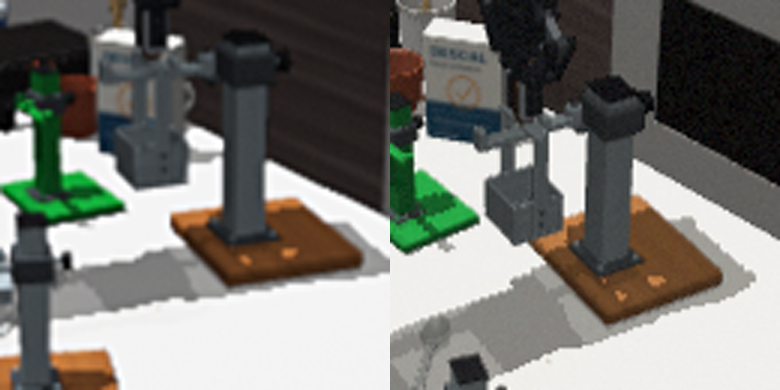

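The arm passes through the handle opening, with the strap just above the arm between the shoulder and the lip. Feeling down now.

```bash
python3 -m jog '[[[0,0,0.001,0,1],[0,0,0.001,0,1],[0,0,0.001,0,1],[0,0,0,0,1],[0,0,0,0,1]]]' | grep -E 'pos|ft'
python3 -m jog '[[[0,0,0.0005,0,1],[0,0,0.0005,0,1],[0,0,0,0,1],[0,0,0,0,1],[0,0,0,0,1]]]' | grep -E 'pos|ft'
python3 -m jog '[[[0,0,0.0005,0,1],[0,0,0.0005,0,1],[0,0,0,0,1],[0,0,0,0,1],[0,0,0,0,1]]]' | grep -E 'pos|ft'
```

```text
ee_pos: [559.7, -2.3, 154.3]
ft_force: [0.2, 0.2, -2.6]
ee_pos: [559.7, -2.3, 153.3]
ft_force: [-0.7, -0.3, -2.7]
ee_pos: [559.7, -2.3, 152.3]
ft_force: [-0.2, 1.2, -3.1]
```

```bash
python3 -m jog '[[[0,0,0.0005,0,1],[0,0,0,0,1],[0,0,0,0,1],[0,0,0,0,1],[0,0,0,0,1]]]' | grep -E 'pos|ft'
python3 -m jog '[[[0,0,0.0005,0,1],[0,0,0,0,1],[0,0,0,0,1],[0,0,0,0,1],[0,0,0,0,1]]]' | grep -E 'pos|ft'
python3 -m jog '[[[0,0,0.0005,0,1],[0,0,0,0,1],[0,0,0,0,1],[0,0,0,0,1],[0,0,0,0,1]]]' | grep -E 'pos|ft'
```

```text
ee_pos: [559.7, -2.3, 151.8]
ft_force: [-0.3, -0.4, -2.7]
ee_pos: [559.7, -2.3, 151.3]
ft_force: [0.6, -0.7, -1.9]
ee_pos: [559.7, -2.3, 150.8]
ft_force: [-0.1, 0.1, -0.9]
```

```bash
python3 -m jog '[[[0,0,0.0003,0,1],[0,0,0,0,1],[0,0,0,0,1],[0,0,0,0,1],[0,0,0,0,1]]]' | grep -E 'pos|ft'
python3 -m jog '[[[0,0,0.0002,0,1],[0,0,0,0,1],[0,0,0,0,1],[0,0,0,0,1],[0,0,0,0,1]]]' | grep -E 'pos|ft'
```

```text
ee_pos: [559.7, -2.3, 150.6]
ft_force: [-0.4, 0.5, -0.4]
ee_pos: [559.8, -2.3, 150.5]
ft_force: [-0.9, 0.1, 2.1]
```

The arm carries the caddy while it is still held (reading went from -2.7 to +2.1 N). Easing slightly, then sliding back to the shoulder.

```bash
python3 -m jog '[[[0,0,-0.0001,0,1],[-0.0015,0,0,0,1],[-0.0015,0,0,0,1],[-0.0015,0,0,0,1],[0,0,0,0,1]]]' | grep -E 'pos|ft'
python3 -m jog '[[[-0.001,0,0,0,1],[-0.001,0,0,0,1],[-0.001,0,0,0,1],[0,0,0,0,1],[0,0,0,0,1]]]' | grep -E 'pos|ft'
python3 -m jog '[[[-0.0005,0,0,0,1],[0,0,0,0,1],[0,0,0,0,1],[0,0,0,0,1],[0,0,0,0,1]]]' | grep -E 'pos|ft'
python3 -c "
from h import *
print(loc(r.state()['ee_pos']),r.state()['t'])"
```

```text
ee_pos: [564.2, -3.3, 150.4]
ft_force: [-2.5, 1.3, 2.7]
ee_pos: [567.1, -4.0, 150.4]
ft_force: [-2.3, 0.6, 3.1]
ee_pos: [567.4, -4.1, 150.4]
ft_force: [-4.3, 1.1, 2.5]
[-74.43652706  11.96815825] 29.9
```

```bash
python3 -m jog '[[[-0.0005,0,0,0,1],[0,0,0,0,1],[0,0,0,0,1],[0,0,0,0,1],[0,0,0,0,1]]]' | grep -E 'pos|ft'
python3 -c "
from h import *
print(loc(r.state()['ee_pos']))"
```

```text
ee_pos: [568.1, -4.2, 150.4]
ft_force: [-3.0, 0.8, 1.5]
[-73.79318611  11.95131703]
```

```bash
python3 -m jog '[[[-0.0005,0,0,0,1],[0,0,0,0,1],[0,0,0,0,1],[0,0,0,0,1],[0,0,0,0,1]]]' | grep -E 'pos|ft'
python3 -m jog '[[[-0.0005,0,0,0,1],[0,0,0,0,1],[0,0,0,0,1],[0,0,0,0,1],[0,0,0,0,1]]]' | grep -E 'pos|ft'
python3 -c "
from h import *
print(loc(r.state()['ee_pos']))"
```

```text
ee_pos: [568.4, -4.3, 150.4]
ft_force: [-2.8, 0.6, 4.1]
ee_pos: [569.0, -4.4, 150.4]
ft_force: [-3.3, 0.7, 3.4]
[-72.83245563  11.97130653]
```

```bash
python3 -m jog '[[[-0.0005,0,0,0,1],[0,0,0,0,1],[0,0,0,0,1],[0,0,0,0,1],[0,0,0,0,1]]]' | grep -E 'pos|ft'
python3 -m jog '[[[-0.0004,0,0,0,1],[0,0,0,0,1],[0,0,0,0,1],[0,0,0,0,1],[0,0,0,0,1]]]' | grep -E 'pos|ft'
python3 -c "
from h import *
s=r.state();print(loc(s['ee_pos']))
w=cloud(cap('scene'));l=loc(w);z=w[...,2];m=(z>95)&(z<168)&(l[...,0]<-55)&(l[...,0]>-110)&(l[...,1]>-40)&(l[...,1]<50)&(l[...,1]<-10);print(m.sum(),np.percentile(l[m],[3,50,97],axis=0))"
```

```text
ee_pos: [569.4, -4.5, 150.4]
ft_force: [-2.8, 0.7, 2.5]
ee_pos: [569.6, -4.5, 150.4]
ft_force: [-5.8, 1.3, 4.1]
[-72.22251007  11.98221915]
171 [[-95.49432219 -20.61019839]
 [-73.35206503 -17.07469038]
 [-57.84100786 -12.10341446]]
```

The strap meets the shoulder: force jumps to 5.8 N and motion stalls, close to home. I'll relax the preload and then open.

```bash
python3 -m jog '[[[0.0002,0,-0.0002,0,1],[0,0,0,0,1],[0,0,0,0,1],[0,0,0,0,1],[0,0,0,0,1]]]' 20
python3 -m jog '[[[0,0,-0.0001,0,1],[0,0,0,0,1],[0,0,0,0,1],[0,0,0,0,1],[0,0,0,0,1]]]' | grep -E 'pos|ft|grip'
```

```text
t: 33.7
ee_pos: [569.6, -4.6, 150.5]
ee_rot: [3.142, -0.0, 2.916]
ft_force: [-3.7, 0.3, 2.0]
grip_width: 15.7
grip_force: 40.1
ee_pos: [569.6, -4.5, 150.6]
ft_force: [-4.0, 1.2, 0.9]
grip_width: 15.3
grip_force: 39.9
```

```bash
python3 -m jog '[[[0.0002,0,-0.0001,0,1],[0,0,0,0,1],[0,0,0,0,1],[0,0,0,0,1],[0,0,0,0,1]]]' 20 | grep -E 'pos|ft|grip'
python3 -m jog '[[[0,0,0,0,0.8],[0,0,0,0,0.75],[0,0,0,0,0.7],[0,0,0,0,0.65],[0,0,0,0,0.6]]]' | grep -E 't:|pos|ft|grip'
python3 -m jog '[[[0,0,0,0,0.55],[0,0,0,0,0.5],[0,0,0,0,0.5],[0,0,0,0,0.5],[0,0,0,0,0.5]]]' | grep -E 'pos|ft|grip'
python3 - <<'E'
from h import *
c=cap('side','side9');s=cap('scene','scene9')
w=cloud(s);l=loc(w);z=w[...,2];m=(z>95)&(z<168)&(l[...,0]<-55)&(l[...,0]>-110)&(l[...,1]>-40)&(l[...,1]<-10);print(m.sum(),np.percentile(l[m],[3,50,97],axis=0))
cv2.imwrite('pics/crop6.png',np.hstack([cv2.resize(c['color'][165:275,230:340,::-1],(390,390),interpolation=2),cv2.resize(s['color'][140:270,220:350,::-1],(390,390),interpolation=2)]))
E
```

```text
ee_pos: [569.5, -4.6, 150.7]
ft_force: [-2.3, 0.1, -0.7]
grip_width: 15.3
grip_force: 39.7
t: 35.58
ee_pos: [569.5, -4.5, 150.8]
ee_rot: [-3.142, 0.0, 2.916]
ft_force: [0.5, -0.0, 0.4]
grip_width: 34.4
grip_force: 0.0
ee_pos: [569.4, -4.5, 150.8]
ft_force: [-0.5, 0.4, 0.1]
grip_width: 42.9
grip_force: 0.0
166 [[-95.47040479 -20.53598403]
 [-73.49605174 -16.82734644]
 [-57.94594824 -11.68238705]]
```

View pics/crop6.png

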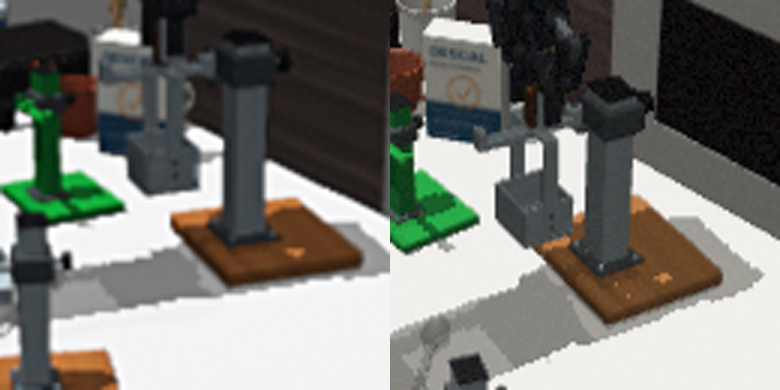

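Let go: the caddy hangs upright by its strap at the shoulder, stub standing free at (532,100) in the right crop. Withdrawing straight up, then checking.

```bash
python3 -m jog '[[[0,0,-0.01,0,0.5],[0,0,-0.02,0,0.5],[0,0,-0.03,0,0.5],[0,0,-0.03,0,0.5],[0,0,0,0,0.5]]]' | grep -E 't:|pos|ft'
python3 -m jog '[[[0,0,0,0,0.5],[0,0,0,0,0.5],[0,0,0,0,0.5],[0,0,0,0,0.5],[0,0,0,0,0.5]]]' | grep -E 't:|ft'
python3 - <<'E'
from h import *
w=cloud(cap('wrist'));l=loc(w);z=w[...,2]
m=(z>195)&(z<222)&(np.hypot(l[...,0]+73,l[...,1]-12)<25)
print(m.sum(),np.median(z[m]),cv2.minAreaRect(l[m].astype(np.float32)))
w=cloud(cap('scene'));l=loc(w);z=w[...,2];m=(z>95)&(z<168)&(l[...,0]<-55)&(l[...,0]>-110)&(l[...,1]>-40)&(l[...,1]<-10);print(m.sum(),np.percentile(l[m],[3,50,97],axis=0).round(1))
E
```

```text
t: 36.92
ee_pos: [571.4, -4.9, 244.7]
ee_rot: [3.142, 0.007, 2.916]
ft_force: [-0.7, -0.0, -1.1]
t: 37.55
ee_rot: [-3.142, -0.0, 2.916]
ft_force: [0.7, 0.4, 0.1]
683 214.0869191905851 ((-73.07361602783203, 11.378300666809082), (15.946534156799316, 13.78627872467041), 89.5872802734375)
170 [[-95.  -21.2]
 [-73.6 -16.8]
 [-57.1 -11.6]]
```

The stub is centred at (-73.1, 11.4) in the stand frame with its top level at 214, so the caddy is home and still.

```bash
python3 -c "
from bench import r
print(r.hand_in())"
```

```text
the job is handed in; nothing more can be done
None
```

The hook arm is out on its stop and the caddy hangs from it by its strap, let go and against the shoulder, about 0.1 mm from home along the stand's x and 0.6 mm across on the last camera check; the job is handed in (no verdict was shown), and my first push passed over the arm because the fingertips sit about 40 mm higher than the reported TCP.

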